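Hold a sample stem in the pickup coil

TASK

Take the red-handled sample stem out of the white rack by its handle and lower it upright through the guide hole in the top plate of the coil stand, without the stem ever touching the stand, until the black depth band on the stem is level with the top of the guide hole. Finish while still holding it there, still and centred in the hole, for the measurement: do not let go. Leave the blue-handled stem in the rack and the small parts lying between the rack and the stand alone.

Things in the scene. Friction and masses are not known exactly. Their poses are not given: they have to be found in the camera images.
- red_stem: Red-handled stem, about 50 g, upright in one of the rack's two sockets (either). Origin: centre of the rod's flat foot; z up along the stem. Rod 8 mm in diameter, 0 to 105 mm (lowest 14 mm: white sample); black depth band, same diameter, 63 to 77 mm; square handle 16 x 16 mm (flats along its x and y), 105 to 147 mm (top): grip two flats at its middle, 126 mm.
- red_stem_band (a point): Middle of the black depth band of the red-handled stem, on its axis, 70 mm above the foot.
- blue_stem: The same stem with a blue handle, in the other socket, its top 155 mm above the worktop: carry the red one over it or round it. Origin and sizes as for the red one.
- rack: Fixed white block, 50 (its x) by 150 (its y) by 53 mm high. Origin: centre of its underside, on the worktop. Two round sockets at y = +50 and -50 mm, 9.2 mm wide, 45 mm deep: a stem's foot stands 8 mm above the worktop and must rise 45 mm to come out. Rack and coil stand may change sides.
- coil_stand: Fixed stand. Origin: centre of its underside, on the worktop; z up. Dark steel base 110 x 110 x 10 mm, four pillars, grey top plate 104 x 104 x 12 mm, top at 100 mm (corner screw heads 3 mm higher). 22 mm guide hole through the plate's middle; below it a copper coil, 10 to 60 mm high, with the same bore. The base closes the bore at 10 mm. At the right depth the stem's foot is at 30 mm.
- guide_mouth (a point): Centre of the guide hole at the top face of the top plate, 100 mm above the worktop.
- lens_tube: Black lens tube, 31 mm in diameter, 30 mm high, loose, between rack and stand; leave it. Origin: centre of its underside.
- bnc_tee: Metal T connector, 26 x 38 x 14 mm, loose, between rack and stand; leave it. Origin: centre of its underside.
- terminal_strip: White terminal strip, 16 x 52 x 14 mm, loose, between rack and stand; leave it. Origin: centre of its underside.

How it is judged:
On the way, in this order (a step that is already met when the one before it is completed fails the run):
1. the red-handled stem is lifted clear of the rack in the gripper (z of red_stem in the frame of rack above 0.056 m and contact force between red_stem and the fingers above 0.5 N), for 0.1 s.
2. its foot is in the guide hole, below the top plate's top face and near the axis (z of red_stem in the frame of guide_mouth below -0.005 m and horizontal distance between red_stem and guide_mouth below 0.008 m), for 0.05 s.
At the end, for the whole second after the job is handed in: The gripper still holds the red-handled stem at rest in the guide hole: foot and band within 5 mm of its axis, band middle within 7 mm of the plate top, the stem clear of the stand; the blue-handled stem upright in its socket, the small parts moved under 20 mm (horizontal distance between each of red_stem, red_stem_band and guide_mouth below 0.005 m and z of red_stem_band in the frame of guide_mouth between -0.007 and 0.007 m and contact force between red_stem and the fingers above 0.5 N and contact force between red_stem and coil_stand below 0.05 N and linear speed of red_stem below 0.01 m/s and angle between blue_stem's own z axis and vertical below 0.1 rad and distance of blue_stem from where it was at the start of the episode below 0.012 m and distance of each of lens_tube, bnc_tee, terminal_strip from where it was at the start of the episode below 0.02 m); the arm keeps its last pose, push and grip.
It fails at once if the stem touches the coil stand (more than 0.3 N) (contact force between red_stem and coil_stand above 0.3 N).
It fails at once if the blue-handled stem is pulled up or knocked over (distance of blue_stem from where it was at the start of the episode above 0.012 m or angle between blue_stem's own z axis and vertical above 0.15 rad).
It fails at once if a small part beside the work is moved more than 20 mm (distance of any of lens_tube, bnc_tee, terminal_strip from where it was at the start of the episode above 0.02 m).
It also fails if it takes over 54 s, if anything falls off the work surface, if the arm or the gripper's body presses on something with over 40 N, if the wrist force passes 120 N, or if a joint passes its speed limit or range.

ROBOT

A 6-joint arm with a two-finger parallel gripper is mounted at the origin on a cart in front of the work surface, level with it; the furniture and walls round the work are solid. World frame = base frame: x ahead of the robot, y to its left, z up, the work surface at z = 0. Lengths are in m, angles in rad, forces in N, time in s.
With the tool pointing down it reaches from about 0.35 to 0.725 m from the base axis. Payload 6 kg.
Tool frame: the origin (TCP) lies between the finger pads; the fingertips stand 19 mm ahead of it and the grasp point (between the pads) is the TCP (bot.tcp_to_tips is the distance from the TCP to the fingertips, in m); z points along the fingers, y is the line along which they close (so a half turn about z gives the same grasp; the last joint's range is limited). The gripper opens to 85 mm and grips with 20 to 120 N. Pads are 22 mm wide; open, the fingers measure 114 mm over their backs; the gripper's body (76 mm by 85 mm) begins 54 mm behind the grasp point. The pads swing forward as they close: fully open they stand 13 mm farther back than shut.
Start: joints at [-0.804, 0.04, 0.085, 0, -1.615, -0.334], TCP at [0.252, -0.545, 0.25] pointing down, gripper open.
Joint ranges: [-2.56, 2.56], [-1.29, 2.01], [-1.08, 1.49], [-3.29, 1.98], [-2.81, -0.18], [-2.99, 2.99]. Speed limits (rad/s): [2.57, 2.57, 3.01, 3.14, 3.14, 3.14].

INTERFACE

Orientations are given as [roll, pitch, yaw] about the fixed x, y, z axes, in that order (R = Rz(yaw) Ry(pitch) Rx(roll)).
In Python, from cell import bot gives the robot as it stands.
- The arm moves only by the tool play_rows, never from a script. Its argument "targets" is a list of rows, each a list of 5 numbers: the shift along the tool's x, y, z in cm, then the turn about the tool's z in units of 6 degrees (1.0 is 6 degrees), then the closure, from 0 (fully open) to 1 (shut). A call has 1 to 12 rows; each row shifts and turns the commanded pose from where the row before left it, along the tool's axes as they then stand; what a row does not reach is not made up. A row lasts 1/12 s, in which the tool goes at most 41.7 mm and 7.16 degrees, less where a joint would pass 70% of its speed; a pose out of reach is approached as far as the arm can. A call with a gripper value outside its range is refused whole. The fingers move at their own pace and stop on an object; "force" is the grip in N (left out, the last holds). Time passes only in rows, so rows that do not move let the fingers close. It gives the time, the measured TCP pose, the force, the opening and the grip force at its end, in the units of the state.
- bot.get_state(): the state, without advancing time (a new reading comes with each control period).
- bot.get_image(name): name is "side" or "top"; returns the picture (480x640x3 uint8, red, green, blue); there is no depth.
- bot.calibration(name): a dict with "fx", "fy", "cx", "cy" (pixels), "R" (3x3) and "t" (3): a world point X has camera coordinates R X + t. Camera axes: x right, y down, z forward; pixel columns grow to the right and rows downward; lengths in m; the calibration is good to about 2 mm. A picture is of the moment at which its call begins. calibration takes no time and is no camera call.
- bot.sign_off(): hands the job in; it is judged then, once.
The state is a dict: "clock": time; "qpos": joint angles; "joint_velocities": joint speeds; "joint_efforts": joint torques, N m; "ee_pos": TCP position; "ee_rot": TCP orientation; "wrist_force": force on the tool from outside, world axes, zero at the start; "moment": the same for the moment, N m; "opening": opening from 0.0 (shut) to 1.0 (fully open); "gripper_force": force on a finger pad.
Only numpy, scipy, OpenCV 4.12 (cv2) and the standard library are available. Lean on these libraries where they do the work, as an engineer would, in place of code of your own. Each camera call takes 0.05 s, during which the arm holds its last target. There are 200 camera calls.

## Working session

There is one attempt and no reset: what is moved stays moved. The work goes in short steps, Python scripts to look and compute and a tool call to move; the robot and the scene stay as the last step left them, time stands still between calls to the robot, and variables do not carry over. Pictures are saved under pics/ and viewed, at most 10 in all, crops included, and the job is handed in when it is done.

Besides the shell and the picture viewer there is one more tool, called after ">>>" as name([rows], argument=value, ...), one row to a line, values as JSON. play_rows: Moves the arm, as the interface text tells. Its arguments: {"type":"object","properties":{"targets":{"type":"array"},"force":{"type":"number"}},"required":["targets"]}

```bash
mkdir -p pics
python3 - <<'E'
from cell import bot
import cv2
for n in("top","side"):
    cv2.imwrite(f"pics/{n}0.png",bot.get_image(n)[:,:,::-1]); c=bot.calibration(n); print(n,c)
s=bot.get_state();print(s)
E
```

```text
top {'fx': 590.0715398888044, 'fy': 590.0715398888044, 'cx': 327.3427307784194, 'cy': 244.3064575992559, 'R': array([[ 0.01015389, -0.99994352,  0.00313859],
       [-0.984252  , -0.0105484 , -0.17645602],
       [ 0.17647916, -0.00129745, -0.98430352]]), 't': array([-0.00607342,  0.50645755,  1.18946466])}
side {'fx': 583.2005308377575, 'fy': 583.2005308377575, 'cx': 321.6569127897788, 'cy': 237.64042144147166, 'R': array([[-0.99929902, -0.03529122,  0.01248974],
       [-0.03233588,  0.64558553, -0.76300309],
       [ 0.01886411, -0.7628721 , -0.64627417]]), 't': array([0.50803426, 0.10286027, 1.11854458])}
{'clock': 0.1, 'qpos': array([-8.04288929e-01,  4.07357093e-02,  8.38945743e-02, -3.68926927e-04,
       -1.61550419e+00, -3.33688214e-01]), 'joint_velocities': array([-0.0001302 , -0.00117932,  0.0024089 ,  0.00135572,  0.00137992,
        0.00015876]), 'joint_efforts': array([-6.00451560e-03, -3.69347477e+01,  3.48283339e+01,  6.95154145e+00,
       -4.50743042e-03,  2.05009769e-05]), 'ee_pos': array([ 0.25159473, -0.54440522,  0.24938665]), 'ee_rot': array([ 3.14000837e+00, -1.59090700e-04, -2.70875714e+00]), 'wrist_force': array([-0.24733669, -0.30175979,  0.25568714]), 'moment': array([ 0.05411059, -0.00163642, -0.04809428]), 'gripper_force': 0.0, 'opening': 1.0012897997599708}
```

View pics/top0.png

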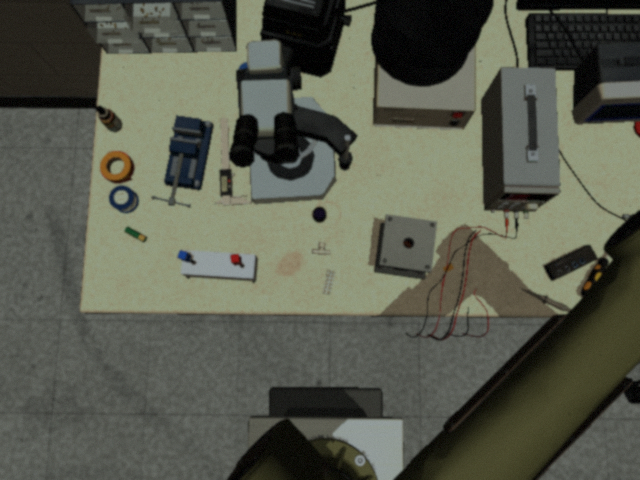

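View pics/side0.png

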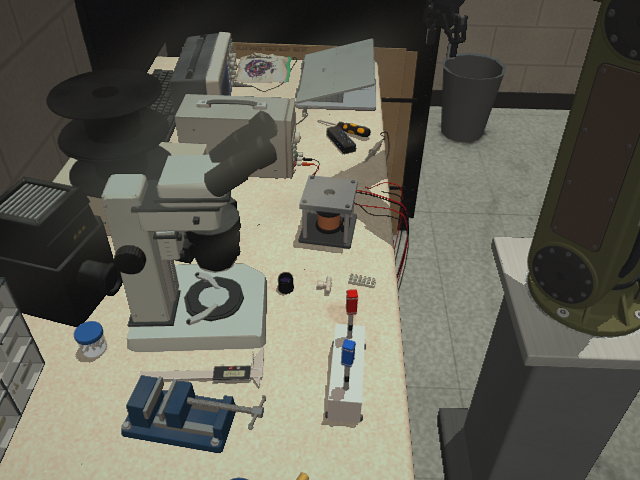

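The top view shows the red handle at about (236,259), blue at (183,256), the rack around (219,265) and the guide hole at (408,243). In the side view red is at (351,302), blue at (348,352) and the hole at (330,191).

```bash
cat > h.py <<'E'
import numpy as np, cv2
from cell import bot
def proj(n,P):
    c=bot.calibration(n);X=np.atleast_2d(P)@c['R'].T+c['t']
    return np.c_[c['fx']*X[:,0]/X[:,2]+c['cx'],c['fy']*X[:,1]/X[:,2]+c['cy']]
def onz(n,uv,z):
    c=bot.calibration(n);d=c['R'].T@np.array([(uv[0]-c['cx'])/c['fx'],(uv[1]-c['cy'])/c['fy'],1]);o=-c['R'].T@c['t']
    return (o+d*(z-o[2])/d[2])
def ray(n,uv):
    c=bot.calibration(n);d=c['R'].T@np.array([(uv[0]-c['cx'])/c['fx'],(uv[1]-c['cy'])/c['fy'],1]);return -c['R'].T@c['t'],d/np.linalg.norm(d)
def tri(uv1,uv2):
    A=np.zeros((3,3));b=np.zeros(3)
    for n,uv in(("top",uv1),("side",uv2)):
        o,d=ray(n,uv);M=np.eye(3)-np.outer(d,d);A+=M;b+=M@o
    return np.linalg.solve(A,b)
def blob(img,col,roi):
    u0,v0,u1,v1=roi;h=cv2.cvtColor(img[v0:v1,u0:u1],cv2.COLOR_RGB2HSV)
    H,S,V=[h[...,i].astype(int) for i in range(3)]
    m=(S>150)&(V>50)&(((H<7)|(H>173)) if col=='r' else ((H>100)&(H<130)))
    k,l,st,ce=cv2.connectedComponentsWithStats(m.astype(np.uint8))
    i=1+np.argmax(st[1:,4]);return ce[i]+[u0,v0],st[i]+[u0,v0,0,0,0]
E
python3 - <<'E'
from h import *
T=cv2.imread('pics/top0.png')[:,:,::-1];S=cv2.imread('pics/side0.png')[:,:,::-1]
for c,rt,rs in(('r',(220,245,255,275),(335,280,370,320)),('b',(170,240,200,270),(335,330,365,370))):
    a,sa=blob(T,c,rt);b,sb=blob(S,c,rs);print(c,a,sa,b,sb,tri(a,b),onz('top',a,.135),onz('side',b,.134))
print('hole',tri((408,243),(330,191)),onz('top',(408,243),.1),onz('side',(330,191),.1))
a=cv2.resize(T[200:290,365:450,::-1],None,fx=5,fy=5,interpolation=2)
b=cv2.resize(S[170:260,290:370,::-1],None,fx=5,fy=5,interpolation=2)
cv2.imwrite('pics/c1.png',cv2.hconcat([a[:450],b[:450]])[:, :800])
a=cv2.resize(T[235:285,170:265,::-1],None,fx=8,fy=8,interpolation=2)[:,:760]
cv2.imwrite('pics/c2.png',a)
E
```

```text
r [235.13114754 258.57377049] [231 255   9   9  61] [351.48387097 305.61290323] [347 300  11  13 124] [0.45936098 0.1782486  0.12811946] [0.46051647 0.17681523 0.135     ] [0.45749683 0.18441886 0.134     ]
b [182.73469388 255.04081633] [179 252   9   8  49] [347.35555556 357.2962963 ] [342 350  12  15 135] [0.46535787 0.27984419 0.12922488] [0.46633458 0.27811696 0.135     ] [0.46369902 0.28412243 0.134     ]
hole [ 0.49953121 -0.16150988  0.10165279] [ 0.501022   -0.16193048  0.1       ] [ 0.4984028  -0.16333322  0.1       ]
```

View pics/c1.png

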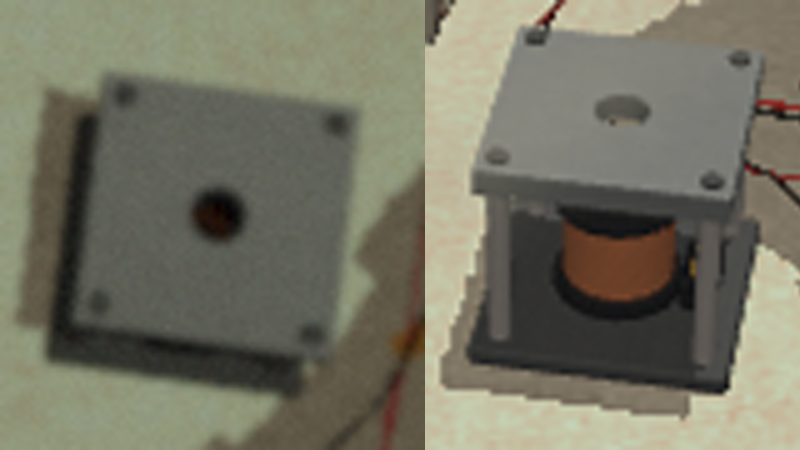

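View pics/c2.png

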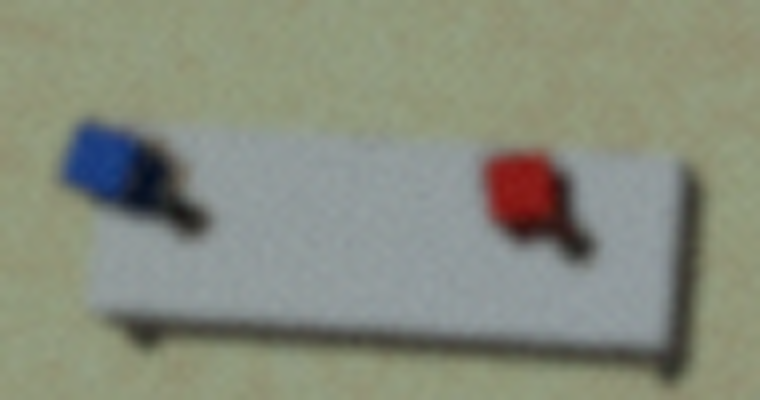

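Top: the hole centre is near (408.3,242.4), with the plate turned about 7° in the image. Side: the hole ellipse is near (329.0,191.8). The red handle's flats look turned by roughly 8°, so I'll fit box silhouettes.

```bash
cat >> h.py <<'E'
def corners(p):
    x,y,yaw,zb=p;c,s=np.cos(yaw),np.sin(yaw);R=np.array([[c,-s],[s,c]])
    q=np.array([[a,b] for a in(-8,8) for b in(-8,8)])/1000@R.T+[x,y]
    return np.r_[np.c_[q,[zb]*4],np.c_[q,[zb+.042]*4]]
def cmask(img,col,roi,k=8):
    u0,v0,u1,v1=roi;g=cv2.resize(np.ascontiguousarray(img[v0:v1,u0:u1]),None,fx=k,fy=k,interpolation=cv2.INTER_CUBIC)
    h=cv2.cvtColor(g,cv2.COLOR_RGB2HSV).astype(int);H=h[...,0]
    return ((h[...,1]>120)&(h[...,2]>35)&(((H<8)|(H>172)) if col=='r' else ((H>100)&(H<130)))).astype(np.uint8)
def sil(n,p,roi,k=8):
    u=(proj(n,corners(p))-roi[:2]+.5)*k-.5
    m=np.zeros(((roi[3]-roi[1])*k,(roi[2]-roi[0])*k),np.uint8)
    cv2.fillConvexPoly(m,cv2.convexHull(np.round(u).astype(np.int32)),1);return m
def fit(views,p0):
    # views: list of (cam,mask,roi)
    from scipy.optimize import minimize
    def f(p):
        return sum(1-(sil(n,(*p,.113),r)&m).sum()/max(1,(sil(n,(*p,.113),r)|m).sum()) for n,m,r in views)
    best=None
    for yw in np.radians(np.arange(-45,45,10)):
        s0=np.array([p0[0],p0[1],yw]);o=minimize(f,s0,method='Nelder-Mead',options=dict(initial_simplex=s0+np.array([[0,0,0],[.004,0,0],[0,.004,0],[0,0,.15]]),xatol=1e-5,fatol=1e-5))
        if best is None or o.fun<best.fun: best=o
    return best
E
python3 - <<'E'
from h import *
T=cv2.imread('pics/top0.png')[:,:,::-1];S=cv2.imread('pics/side0.png')[:,:,::-1]
for c,rt,rs,p0 in(('r',(220,245,255,275),(335,285,370,320),(.459,.178)),('b',(170,240,200,270),(335,335,365,375),(.465,.279))):
    vt=('top',cmask(T,c,rt),rt);vs=('side',cmask(S,c,rs),rs)
    for v in([vt],[vs],[vt,vs]):
        o=fit(v,p0);print(c,o.x[:2].round(4),np.degrees(o.x[2]).round(1),round(o.fun,3))
def q(l,off,uv): return [((a+.5)/5-.5+uv[0],(b+.5)/5-.5+uv[1]) for a,b in np.array(l)-off]
t=q([(105,72),(358,105),(325,355),(72,325),(218,214)],(0,0),(365,200));s=q([(522,27),(764,57),(735,197),(472,174),(622,111)],(425,0),(290,170))
for n,l in(('top',t),('side',s)):
    w=np.array([onz(n,a,.1) for a in l]);print(n,w.round(4)[:,:2].tolist(),'mean',w[:4].mean(0),'sides',np.linalg.norm(np.diff(w[[0,1,2,3,0]],axis=0),axis=1).round(4))
print(tri(t[4],s[4]))
E
```

```text
r [0.4601 0.176 ] 43.3 0.351Traceback (most recent call last):
  File "<stdin>", line 6, in <module>
  File "h.py", line 41, in fit
    s0=np.array([p0[0],p0[1],yw]);o=minimize(f,s0,method='Nelder-Mead',options=dict(initial_simplex=s0+np.array([[0,0,0],[.004,0,0],[0,.004,0],[0,0,.15]]),xatol=1e-5,fatol=1e-5))
                                    ~~~~~~~~^^^^^^^^^^^^^^^^^^^^^^^^^^^^^^^^^^^^^^^^^^^^^^^^^^^^^^^^^^^^^^^^^^^^^^^^^^^^^^^^^^^^^^^^^^^^^^^^^^^^^^^^^^^^^^^^^^^^^^^^^^^^^^^^^^^^^^
    res = _minimize_neldermead(fun, x0, args, callback, bounds=bounds,
                               **options)
    fsim[j] = func(sim[j])
              ~~~~^^^^^^^^
    fx = function(np.copy(x), *(wrapper_args + args))
  File "h.py", line 38, in f
    return sum(1-(sil(n,(*p,.113),r)&m).sum()/max(1,(sil(n,(*p,.113),r)|m).sum()) for n,m,r in views)
  File "h.py", line 38, in <genexpr>
    return sum(1-(sil(n,(*p,.113),r)&m).sum()/max(1,(sil(n,(*p,.113),r)|m).sum()) for n,m,r in views)
                                                     ~~~^^^^^^^^^^^^^^^
  File "h.py", line 31, in sil
    u=(proj(n,corners(p))-roi[:2]+.5)*k-.5
       ~~~~^^^^^^^^^^^^^^
  File "h.py", line 4, in proj
    c=bot.calibration(n);X=np.atleast_2d(P)@c['R'].T+c['t']
ValueError: time passes only in moves, steps and waits
```

```bash
sed -i 's/bot\.calibration(n)/cal(n)/' h.py; sed -i '2a import functools\ncal=functools.lru_cache(None)(bot.calibration)' h.py
python3 - <<'E'
from h import *
T=cv2.imread('pics/top0.png')[:,:,::-1];S=cv2.imread('pics/side0.png')[:,:,::-1]
for c,rt,rs,p0 in(('r',(220,245,255,275),(335,285,370,320),(.459,.178)),('b',(170,240,200,270),(335,335,365,375),(.465,.279))):
    vt=('top',cmask(T,c,rt),rt);vs=('side',cmask(S,c,rs),rs)
    for v in([vt],[vs],[vt,vs]):
        o=fit(v,p0);print(c,o.x[:2].round(4),np.degrees(o.x[2]).round(1),round(o.fun,3))
def q(l,off,uv): return [((a+.5)/5-.5+uv[0],(b+.5)/5-.5+uv[1]) for a,b in np.array(l)-off]
t=q([(105,72),(358,105),(325,355),(72,325),(218,214)],(0,0),(365,200));s=q([(522,27),(764,57),(735,197),(472,174),(622,111)],(425,0),(290,170))
for n,l in(('top',t),('side',s)):
    w=np.array([onz(n,a,.1) for a in l]);print(n,w.round(4)[:,:2].tolist(),'mean',w[:4].mean(0),'sides',np.linalg.norm(np.diff(w[[0,1,2,3,0]],axis=0),axis=1).round(4))
print(tri(t[4],s[4]))
E
```

```text
r [0.4601 0.176 ] 43.3 0.351
r [0.4574 0.1761] -1.9 0.188
r [0.4576 0.1756] -1.8 0.625
b [0.4638 0.2745] 57.5 0.432
b [0.4629 0.2754] -6.2 0.234
b [0.4629 0.2753] -6.2 0.741
top [[0.56, -0.1176], [0.5475, -0.2194], [0.4459, -0.204], [0.4568, -0.1037], [0.5022, -0.1623]] mean [ 0.50252874 -0.1611605   0.1       ] sides [0.1026 0.1028 0.1009 0.1041]
side [[0.5441, -0.2187], [0.4422, -0.202], [0.4546, -0.1053], [0.5585, -0.1149], [0.5004, -0.1604]] mean [ 0.49985066 -0.16021425  0.1       ] sides [0.1033 0.0975 0.1043 0.1048]
[ 0.50139369 -0.16233024  0.09894737]
```

Run:
```python
from h import *
T=cv2.imread('pics/top0.png')[:,:,::-1];S=cv2.imread('pics/side0.png')[:,:,::-1]
def soft(img,roi,k=8):
    u0,v0,u1,v1=roi;g=cv2.resize(np.ascontiguousarray(img[v0:v1,u0:u1]),None,fx=k,fy=k,interpolation=cv2.INTER_CUBIC).astype(int)
    d=g[...,0]-np.maximum(g[...,1],g[...,2]);return g,((d>0.25*np.percentile(d,98)) ).astype(np.uint8)
out=[]
rt,rs=(222,245,252,275),(336,288,366,318)
V=[]
for n,I,r in(('top',T,rt),('side',S,rs)):
    g,m=soft(I,r);k,l,st,_=cv2.connectedComponentsWithStats(m);m=(l==1+np.argmax(st[1:,4])).astype(np.uint8);V.append((n,m,r))
for v in([V[0]],[V[1]],V):
    o=fit(v,(.459,.176));print(o.x[:2].round(4),np.degrees(o.x[2]).round(1),round(o.fun,3))
    for d in(-10,-5,0,5,10,15,20,30):
        p=o.x.copy();p[2]=np.radians(d);print(d,[round(1-(sil(n,(*p,.113),r)&m).sum()/(sil(n,(*p,.113),r)|m).sum(),3) for n,m,r in v],end=' ')
    print()
for (n,m,r),I in zip(V,(T,S)):
    g=cv2.resize(np.ascontiguousarray(I[r[1]:r[3],r[0]:r[2]]),None,fx=12,fy=12,interpolation=cv2.INTER_CUBIC)[...,::-1].copy()
    c,_=cv2.findContours(cv2.resize(m,None,fx=1.5,fy=1.5,interpolation=0),0,1);cv2.drawContours(g,c,-1,(0,255,0),1);out.append(g)
cv2.imwrite('pics/c3.png',cv2.hconcat(out))
```

```text
[0.462 0.178] 29.5 0.296
-10 [np.float64(0.332)] -5 [np.float64(0.343)] 0 [np.float64(0.334)] 5 [np.float64(0.336)] 10 [np.float64(0.337)] 15 [np.float64(0.331)] 20 [np.float64(0.326)] 30 [np.float64(0.311)] 
[0.4582 0.1982] -2.6 0.296
-10 [np.float64(0.362)] -5 [np.float64(0.318)] 0 [np.float64(0.316)] 5 [np.float64(0.356)] 10 [np.float64(0.393)] 15 [np.float64(0.423)] 20 [np.float64(0.448)] 30 [np.float64(0.479)] 
[0.4588 0.1773] 8.7 0.875
-10 [np.float64(0.369), np.float64(0.553)] -5 [np.float64(0.363), np.float64(0.553)] 0 [np.float64(0.358), np.float64(0.543)] 5 [np.float64(0.345), np.float64(0.545)] 10 [np.float64(0.342), np.float64(0.547)] 15 [np.float64(0.335), np.float64(0.56)] 20 [np.float64(0.335), np.float64(0.573)] 30 [np.float64(0.35), np.float64(0.59)]
```

View pics/c3.png

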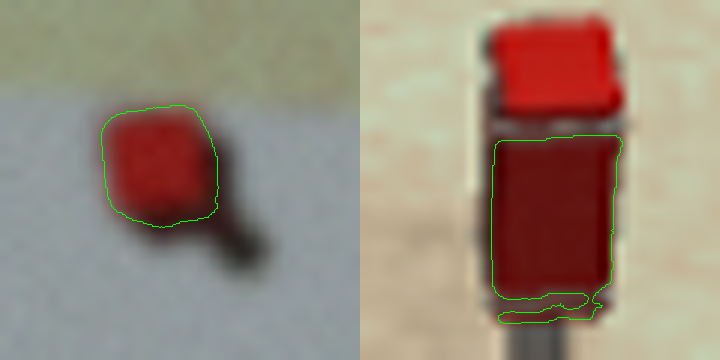

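The side zoom shows the sunlit top face of the red handle, with corners near (495,24), (608,19), (621,108) and (499,112), and the front face below it to row 320. I'll back-project those corners.

Run:
```python
from h import *
from scipy.optimize import least_squares
f=lambda l,o,uv:np.array([((a-o+.5)/12-.5+uv[0],(b+.5)/12-.5+uv[1]) for a,b in l])
s=f([(495,24),(608,19),(621,108),(499,112)],360,(336,288))
w=np.array([onz('side',a,.155) for a in s]);print(w.round(4).tolist(),w.mean(0))
for i in range(4):
    d=w[(i+1)%4]-w[i];print(np.linalg.norm(d[:2]).round(4),((np.degrees(np.arctan2(d[1],d[0]))+45)%90-45).round(1))
t=f([(158,155)],0,(222,245))[0];print('top face in top view',onz('top',t,.155))
# side-view bottom centre of handle
b=f([(550,320)],360,(336,288))[0];print(onz('side',b,.113))
for yaw in(-10,0,10):print(yaw,((proj('side',corners((.4585,.176,np.radians(yaw),.113)))-[336,288]+.5)*12-.5+[360,0]).round().tolist())
```

```text
[[0.4656, 0.1708, 0.155], [0.4511, 0.1692, 0.155], [0.4496, 0.185, 0.155], [0.4651, 0.1864, 0.155]] [0.45786268 0.17784405 0.155     ]
0.0146 6.3
0.0158 5.4
0.0155 5.3
0.0156 2.0
top face in top view [0.45958932 0.17456791 0.155     ]
[0.45670633 0.18307    0.113     ]
-10 [[606.0, 245.0], [586.0, 334.0], [487.0, 226.0], [465.0, 314.0], [623.0, 21.0], [602.0, 109.0], [500.0, 2.0], [478.0, 89.0]]
0 [[597.0, 237.0], [598.0, 327.0], [476.0, 233.0], [475.0, 323.0], [613.0, 12.0], [614.0, 102.0], [488.0, 8.0], [488.0, 98.0]]
10 [[585.0, 229.0], [607.0, 319.0], [466.0, 241.0], [487.0, 330.0], [601.0, 5.0], [624.0, 94.0], [478.0, 16.0], [500.0, 106.0]]
```

The side view gives a handle yaw of about +5° and position (0.4587,0.1765); the top view agrees to within 2 mm. I'll grip along the handle's x, turning the tool first.

>>> play_rows([
  [0,0,0,-1,0],
  [0,0,0,-1,0],
  [0,0,0,-1,0],
  [0,0,0,-1,0],
  [0,0,0,-1,0],
  [0,0,0,-1,0],
  [0,0,0,-1,0],
  [0,0,0,-1,0],
  [0,0,0,-1,0],
  [0,0,0,-1,0],
  [0,0,0,-1,0],
  [0,0,0,-1,0],
], force=40)

```text
clock: 1.1
ee_pos: [0.2516, -0.5445, 0.2497]
ee_rot: [3.141, 0.001, -1.447]
wrist_force: [-0.5, 0.1, -0.9]
opening: 1.001
gripper_force: 0.0
```

```bash
cat >> h.py <<'E'
def delta(p):
    from scipy.spatial.transform import Rotation as Ro
    s=bot.get_state();R=Ro.from_euler('xyz',s['ee_rot']).as_matrix()
    print('t',round(s['clock'],2),'pos',s['ee_pos'].round(4),'rotdeg',np.degrees(s['ee_rot']).round(2),'F',s['wrist_force'].round(1),'open',round(s['opening'],3),'grip',round(s['gripper_force'],1))
    print('tool delta cm',(R.T@(np.array(p)-s['ee_pos'])*100).round(2))
E
python3 -c "
from h import *
delta((.4587,.1765,.25))"
```

```text
t 1.1 pos [ 0.2516 -0.5445  0.2497] rotdeg [ 1.7998e+02  6.0000e-02 -8.2900e+01] F [-0.5  0.1 -0.9] open 1.001 grip 0.0
tool delta cm [-6.899e+01 -2.945e+01  3.000e-02]
```

>>> play_rows([
  [-1.5,-0.6,0,0,0],
  [-2.9,-1.25,0,0,0],
  [-2.9,-1.25,0,0,0],
  [-2.9,-1.25,0,0,0],
  [-2.9,-1.25,0,0,0],
  [-2.9,-1.25,0,0,0],
  [-2.9,-1.25,0,0,0],
  [-2.9,-1.25,0,0,0],
  [-2.9,-1.25,0,0,0],
  [-2.9,-1.25,0,0,0],
  [-2.9,-1.25,0,0,0],
  [-2.9,-1.25,0,0,0],
])

```text
clock: 2.1
ee_pos: [0.3545, -0.1945, 0.2501]
ee_rot: [-3.141, 0.0, -1.452]
wrist_force: [0.8, -0.9, 0.5]
opening: 0.999
gripper_force: 0.0
```

>>> play_rows([
  [-2.9,-1.25,0,0,0],
  [-2.9,-1.25,0,0,0],
  [-2.9,-1.25,0,0,0],
  [-2.9,-1.25,0,0,0],
  [-2.9,-1.25,0,0,0],
  [-2.9,-1.25,0,0,0],
  [-2.9,-1.25,0,0,0],
  [-2.9,-1.25,0,0,0],
  [-2.9,-1.25,0,0,0],
  [-2.9,-1.25,0,0,0],
  [-2.9,-1.25,0,0,0],
  [-1.5,-0.6,0,0,0],
])

```text
clock: 3.1
ee_pos: [0.4577, 0.1553, 0.2491]
ee_rot: [3.14, -0.0, -1.45]
wrist_force: [0.1, -1.1, -0.6]
opening: 0.999
gripper_force: 0.0
```

```bash
python3 -c "
from h import *
delta((.4587,.1765,.134))"
```

```text
t 3.1 pos [0.4577 0.1553 0.2491] rotdeg [ 1.799e+02 -1.000e-02 -8.310e+01] F [ 0.1 -1.1 -0.6] open 0.999 grip 0.0
tool delta cm [-2.1  -0.38 11.51]
```

>>> play_rows([
  [-1.1,-0.2,0,0,0],
  [-1.0,-0.2,0,0,0],
  [0,0,1.5,0,0],
  [0,0,1.5,0,0],
  [0,0,1.5,0,0],
  [0,0,1.5,0,0],
  [0,0,1.5,0,0],
  [0,0,1.5,0,0],
  [0,0,1.5,0,0],
  [0,0,1.0,0,0],
  [0,0,0,0,0.3],
])

```text
clock: 4.02
ee_pos: [0.458, 0.1729, 0.1331]
ee_rot: [3.138, -0.001, -1.453]
wrist_force: [-0.2, 1.0, -0.8]
opening: 0.882
gripper_force: 0.0
```

Run:
```python
from h import *
delta((.4587,.1765,.134))
a=bot.get_image('top')[225:290,160:270,::-1];b=bot.get_image('side')[260:345,300:400,::-1]
cv2.imwrite('pics/c4.png',cv2.hconcat([cv2.resize(a,(400,240),interpolation=2),cv2.resize(b,(282,240),interpolation=2)]))
```

```text
t 4.02 pos [0.458  0.1729 0.1331] rotdeg [ 1.7982e+02 -7.0000e-02 -8.3250e+01] F [-0.2  1.  -0.8] open 0.882 grip 0.0
tool delta cm [-0.35 -0.11 -0.09]
```

View pics/c4.png

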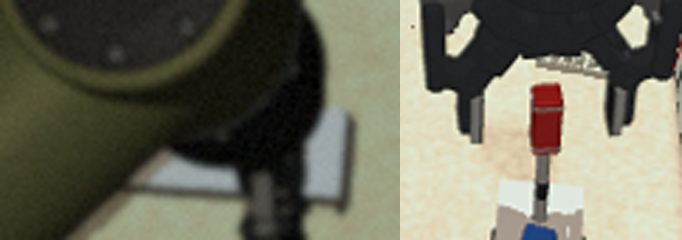

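The side crop shows the handle (546) midway between the pads (482 and 608), and the top crop is hidden by the arm. I'll shift 3 mm in y and close.

>>> play_rows([
  [-0.3,0,0,0,0.5],
  [0,0,0,0,0.7],
  [0,0,0,0,1],
  [0,0,0,0,1],
  [0,0,0,0,1],
  [0,0,0,0,1],
  [0,0,0,0,1],
  [0,0,0,0,1],
  [0,0,0,0,1],
], force=40)

```text
clock: 4.87
ee_pos: [0.4588, 0.1771, 0.136]
ee_rot: [-3.141, 0.001, -1.452]
wrist_force: [-3.3, 1.4, 5.1]
opening: 0.184
gripper_force: 40.1
```

```bash
python3 -c "
from h import *
delta((.4587,.1765,.134))"
```

```text
t 4.87 pos [0.4588 0.1771 0.136 ] rotdeg [-1.7996e+02  3.0000e-02 -8.3190e+01] F [-3.3  1.4  5.1] open 0.184 grip 40.1
tool delta cm [0.06 0.02 0.2 ]
```

>>> play_rows([
  [0,0,-0.4,0,1],
  [0,0,-0.8,0,1],
  [0,0,-0.8,0,1],
  [0,0,-1,0,1],
  [0,0,-1,0,1],
  [0,0,-1,0,1],
  [0,0,-1.3,0,1],
  [0,0,-1.5,0,1],
  [0,0,-1.5,0,1],
  [0,0,-1.5,0,1],
  [0,0,-1.5,0,1],
  [0,0,-0.7,0,1],
])

```text
clock: 5.87
ee_pos: [0.4593, 0.177, 0.2685]
ee_rot: [-3.138, 0.001, -1.452]
wrist_force: [0.7, -0.1, -0.2]
opening: 0.182
gripper_force: 39.3
```

Run:
```python
from h import *
delta((.5007,-.1618,.264))
b=bot.get_image('side');cv2.imwrite('pics/c5.png',cv2.resize(b[190:380,280:440,::-1],None,fx=3,fy=3,interpolation=2))
```

```text
t 5.87 pos [0.4593 0.177  0.2685] rotdeg [-1.7982e+02  8.0000e-02 -8.3210e+01] F [ 0.7 -0.1 -0.2] open 0.182 grip 39.3
tool delta cm [34.13 -0.11  0.41]
```

View pics/c5.png

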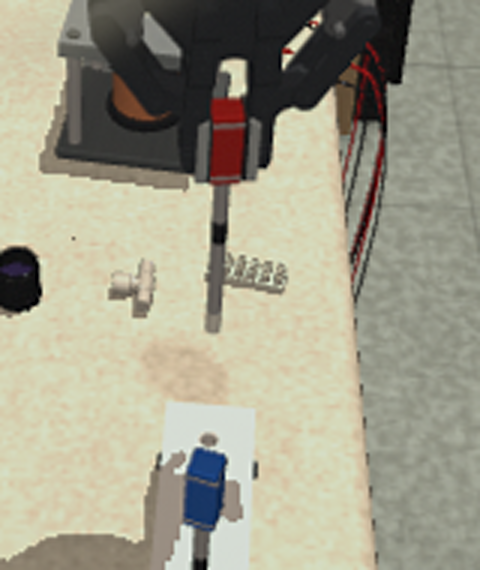

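The stem is held, clear of the rack, with its foot at about (212,330) in the crop, and blue is undisturbed. I'll carry it over the stand.

>>> play_rows([
  [1,0,0,0,1],
  [2,0,0,0,1],
  [3,0,0,0,1],
  [3.5,0,0,0,1],
  [4,0,0,0,1],
  [4,0,0,0,1],
  [4,0,0,0,1],
  [4,0,0,0,1],
  [3.5,0,0,0,1],
  [2.5,0,0,0,1],
  [1.5,0,0,0,1],
  [1,-0.1,0,0,1],
])

```text
clock: 6.92
ee_pos: [0.4992, -0.1628, 0.2641]
ee_rot: [3.139, 0.0, -1.455]
wrist_force: [0.6, 0.5, -0.9]
opening: 0.184
gripper_force: 39.3
```

>>> play_rows([
  [0,0,0,0,1],
  [0,0,0,0,1],
  [0,0,0,0,1],
  [0,0,0,0,1],
])

```text
clock: 7.25
ee_pos: [0.5, -0.1597, 0.2653]
ee_rot: [-3.141, 0.0, -1.451]
wrist_force: [0.1, -0.5, -0.7]
opening: 0.183
gripper_force: 39.3
```

Run:
```python
from h import *
delta((.5007,-.1618,.264))
b=bot.get_image('side');t=bot.get_image('top');cv2.imwrite('pics/t6.png',t[:,:,::-1]);cv2.imwrite('pics/s6.png',b[:,:,::-1])
a=cv2.resize(b[90:240,280:380,::-1],None,fx=4,fy=4,interpolation=2);c=cv2.resize(t[180:300,360:455,::-1],None,fx=4,fy=4,interpolation=2)
cv2.imwrite('pics/c6.png',cv2.hconcat([a,cv2.copyMakeBorder(c,0,600-c.shape[0],0,0,0)]))
```

```text
t 7.25 pos [ 0.5    -0.1597  0.2653] rotdeg [-1.7999e+02  1.0000e-02 -8.3120e+01] F [ 0.1 -0.5 -0.7] open 0.183 grip 39.3
tool delta cm [ 0.22 -0.05  0.13]
```

View pics/c6.png

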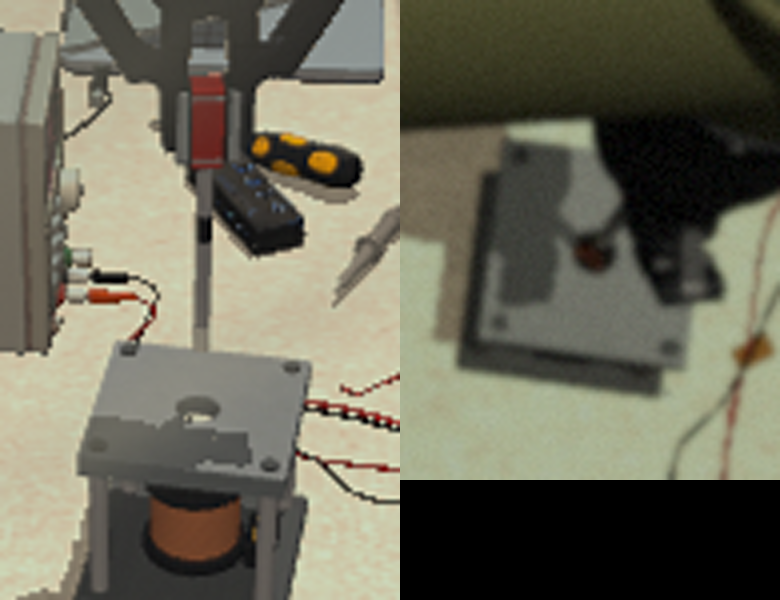

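In the side crop the stem hangs behind the plate, with its foot at about (201,350), handle bottom at (207,168) and the hole at (198,409). The top crop shows the hole at (193,253), with the stem hidden by the gripper. I'll compute the offsets relative to the hole.

Run:
```python
from h import *
s=cv2.imread('pics/s6.png').astype(float)
for v in list(range(132,178,3)):
    print(v,s[v,322:342].sum(1).astype(int).tolist())
q=lambda a,b:((a+.5)/4-.5+280,(b+.5)/4-.5+90)
h=onz('side',q(198,409),.1);print('hole',h)
for zf in(.133,.137,.141):
    f=onz('side',q(201,350),zf);b=onz('side',q(207,168),zf+.105);k=onz('side',q(204,229),zf+.07)
    print(zf,'foot-hole',(f-h)[:2].round(4),'band-hole',(k-h)[:2].round(4),'handle bottom-hole',(b-h)[:2].round(4))
```

```text
132 [558, 568, 566, 576, 363, 140, 97, 153, 214, 221, 251, 192, 181, 174, 167, 164, 169, 181, 209, 128]
135 [578, 573, 578, 589, 390, 171, 59, 244, 272, 276, 264, 143, 159, 185, 186, 172, 155, 161, 151, 249]
138 [571, 566, 565, 562, 576, 561, 377, 251, 263, 275, 261, 126, 63, 73, 133, 163, 141, 163, 163, 158]
141 [564, 568, 571, 574, 568, 574, 589, 315, 255, 271, 260, 110, 67, 70, 58, 60, 91, 144, 159, 176]
144 [562, 549, 548, 560, 569, 576, 460, 209, 139, 181, 108, 336, 344, 140, 46, 114, 76, 47, 62, 100]
147 [565, 566, 566, 571, 570, 576, 474, 190, 60, 66, 26, 567, 586, 564, 376, 207, 71, 93, 73, 59]
150 [563, 569, 572, 573, 572, 585, 500, 228, 100, 89, 181, 563, 579, 564, 563, 554, 379, 341, 218, 82]
153 [562, 562, 565, 561, 562, 578, 499, 289, 262, 256, 284, 554, 575, 574, 563, 568, 579, 594, 583, 399]
156 [582, 586, 586, 582, 576, 579, 494, 290, 259, 254, 288, 567, 577, 565, 574, 579, 575, 570, 567, 571]
159 [576, 577, 585, 580, 577, 585, 511, 296, 263, 249, 371, 554, 572, 572, 574, 570, 560, 564, 571, 567]
162 [575, 578, 587, 585, 577, 582, 414, 268, 265, 251, 376, 563, 564, 55
[... 197 characters left out ...]
 551, 561, 553, 549, 543, 540, 543, 548, 557]
171 [574, 561, 566, 569, 570, 588, 378, 273, 278, 256, 461, 558, 548, 555, 558, 554, 553, 549, 547, 545]
174 [550, 558, 563, 567, 569, 586, 403, 364, 375, 347, 483, 556, 546, 549, 543, 542, 547, 540, 534, 537]
177 [405, 409, 415, 418, 417, 427, 376, 373, 378, 344, 465, 518, 519, 526, 556, 559, 569, 566, 554, 547]
hole [ 0.50010591 -0.1602006   0.1       ]
0.133 foot-hole [-0.0007 -0.0046] band-hole [-0.0006 -0.0048] handle bottom-hole [-0.0013 -0.002 ]
0.137 foot-hole [-0.0008  0.0012] band-hole [-0.0007  0.0017] handle bottom-hole [-0.0014  0.0049]
0.141 foot-hole [-0.0008  0.0071] band-hole [-0.0008  0.0083] handle bottom-hole [-0.0014  0.0119]
```

Run:
```python
from h import *
s=cv2.imread('pics/s6.png').astype(float).sum(2)
print([int(s[v,329:332].mean()) for v in range(126,184)],'from row 126')
for n in('side','top'):
  for z in(0,.014,.063,.077,.105): print(n,z,proj(n,(.5,-.161,.138+z)).round(1))
```

```text
[173, 172, 170, 191, 251, 184, 196, 257, 265, 264, 261, 266, 263, 280, 283, 280, 283, 277, 176, 108, 105, 105, 107, 98, 139, 262, 272, 269, 269, 269, 267, 269, 269, 269, 260, 262, 261, 263, 266, 266, 268, 269, 272, 273, 276, 269, 352, 360, 362, 362, 364, 365, 398, 404, 405, 405, 404, 406] from row 126
side 0 [[329.6 176.1]]
side 0.014 [[329.7 170.2]]
side 0.063 [[330.3 148.9]]
side 0.077 [[330.4 142.5]]
side 0.105 [[330.8 129.6]]
top 0 [[410.2 240. ]]
top 0.014 [[411.3 238.7]]
top 0.063 [[415.1 233.7]]
top 0.077 [[416.3 232.2]]
top 0.105 [[418.7 229.1]]
```

>>> play_rows([
  [0.1,-0.05,0.3,0,1],
  [0.05,-0.03,0.5,0,1],
  [0,0,0.5,0,1],
  [0,0,0.5,0,1],
  [0,0,0.2,0,1],
  [0,0,0,0,1],
  [0,0,0,0,1],
  [0,0,0,0,1],
])

```text
clock: 8.02
ee_pos: [0.501, -0.162, 0.2456]
ee_rot: [-3.141, -0.0, -1.452]
wrist_force: [0.7, -0.2, -0.0]
opening: 0.185
gripper_force: 39.3
```

Run:
```python
from h import *
delta((.5007,-.1618,.244))
b=bot.get_image('side');t=np.mean([bot.get_image('top') for _ in range(4)],0).astype(np.uint8)
cv2.imwrite('pics/t7.png',t[:,:,::-1]);cv2.imwrite('pics/s7.png',b[:,:,::-1])
s=b.astype(float).sum(2)
for u in(329,330,331):print([int(x) for x in s[136:196,u]])
for v in (160,175,182):print(v,s[v,322:342].astype(int).tolist())
a=cv2.resize(b[150:210,305:355,::-1],None,fx=8,fy=8,interpolation=2);c=cv2.resize(t[220:268,392:440,::-1],None,fx=8,fy=8,interpolation=2)
c=np.clip(c.astype(float)*1.8,0,255).astype(np.uint8)
cv2.imwrite('pics/c7.png',cv2.hconcat([a,cv2.copyMakeBorder(c,0,480-c.shape[0],0,0,0)]))
```

```text
t 8.02 pos [ 0.501  -0.162   0.2456] rotdeg [-1.7998e+02 -1.0000e-02 -8.3210e+01] F [ 0.7 -0.2 -0. ] open 0.185 grip 39.3
tool delta cm [-0.03  0.03  0.16]
[158, 151, 212, 211, 171, 279, 282, 261, 257, 260, 261, 262, 258, 263, 263, 270, 219, 105, 47, 50, 45, 45, 94, 253, 261, 257, 257, 259, 259, 260, 264, 265, 267, 270, 276, 278, 284, 284, 290, 294, 298, 305, 306, 325, 378, 385, 386, 386, 385, 394, 403, 408, 406, 292, 270, 266, 253, 383, 586, 480]
[157, 151, 253, 198, 161, 265, 272, 267, 268, 268, 267, 266, 264, 266, 266, 274, 229, 98, 60, 62, 59, 58, 53, 262, 268, 266, 265, 267, 266, 269, 270, 269, 271, 275, 275, 277, 279, 286, 288, 291, 295, 300, 299, 337, 376, 376, 376, 374, 369, 381, 404, 405, 402, 306, 269, 263, 250, 311, 581, 400]
[157, 147, 261, 194, 159, 261, 262, 254, 249, 244, 239, 235, 237, 235, 235, 238, 163, 56, 32, 36, 36, 28, 112, 221, 230, 224, 225, 221, 233, 235, 236, 297, 309, 308, 310, 311, 312, 316, 317, 322, 323, 300, 326, 327, 366, 370, 370, 368, 364, 398, 403, 402, 401, 302, 264, 258, 247, 299, 585, 339]
160 [579, 585, 586, 579, 582, 604, 324, 261, 268, 230, 560, 574, 575, 581, 575, 576, 575, 571, 570, 570]
175 [564, 565, 573, 574, 582, 498, 313, 294, 291, 322, 553, 569, 555, 549, 544, 543, 546, 538, 536, 546]
182 [408, 404, 405, 405, 408, 352, 364, 386, 376, 370, 402, 404, 403, 402, 402, 401, 400, 402, 401, 397]
```

View pics/c7.png

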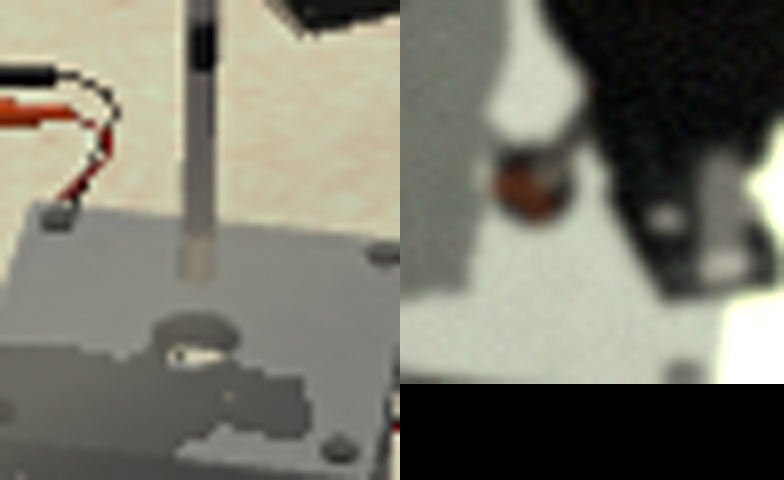

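Side crop: the foot's front edge is at about (197,282) and the hole ellipse is centred near (196,341). Top crop: the hole is at about (133,185), with the rod tip just up and right of it at about (149,163). Side features lie on the rod's front surface, 4 mm nearer the camera, so I'll recompute with that included.

Run:
```python
from h import *
zf=.118
u=lambda a,b,o:((a+.5)/8-.5+o[0],(b+.5)/8-.5+o[1])
hs=onz('side',u(196,341,(305,150)),.1);ht=onz('top',u(133,185,(392,220)),.1);print('hole side/top',hs[:2].round(4),ht[:2].round(4))
# side: front surface features -> axis (front surface 4mm toward +y)
for z,v in((0,185.3),(.014,179.5),(.063,158.4),(.077,152.1)):
    for dz in(0,-.002):
        p=onz('side',(329.3+z*18,v),zf+dz+z);print(z,dz,'axis-hole',((p-[0,.004,0])-hs)[:2].round(4))
for f in((149,163),(146,168)):print('top',(onz('top',u(*f,(392,220)),zf)-ht)[:2].round(4))
print('foot pred top if centred',(proj('top',(ht[0],ht[1],zf))[0]-[392,220])*8+3.5)
```

```text
hole side/top [ 0.5002 -0.1591] [ 0.5017 -0.1623]
0 0 axis-hole [-0.0001 -0.0026]
0 -0.002 axis-hole [-0.0001 -0.0055]
0.014 0 axis-hole [-0.0003 -0.0028]
0.014 -0.002 axis-hole [-0.0003 -0.0057]
0.063 0 axis-hole [-0.001  -0.0035]
0.063 -0.002 axis-hole [-0.001  -0.0067]
0.077 0 axis-hole [-0.0012 -0.004 ]
0.077 -0.002 axis-hole [-0.0011 -0.0072]
top [ 0.0022 -0.0015]
top [ 0.001  -0.0007]
foot pred top if centred [143.09035588 171.89999713]
```

Both views put the stem within about 2 mm of the axis, roughly 1 mm too far in −y. I'll correct that and lower it into the hole in stages.

>>> play_rows([
  [-0.1,0,0,0,1],
  [0,0,0.5,0,1],
  [0,0,0.7,0,1],
  [0,0,0.8,0,1],
  [0,0,0.8,0,1],
  [0,0,0.8,0,1],
  [0,0,0.4,0,1],
  [0,0,0,0,1],
  [0,0,0,0,1],
])

```text
clock: 9.02
ee_pos: [0.5007, -0.1611, 0.2051]
ee_rot: [3.141, -0.0, -1.452]
wrist_force: [-0.9, 0.3, 0.2]
opening: 0.18
gripper_force: 39.3
```

Run:
```python
from h import *
delta((.501,-.161,.156))
b=bot.get_image('side');t=np.mean([bot.get_image('top') for _ in range(4)],0).astype(np.uint8)
cv2.imwrite('pics/t8.png',t[:,:,::-1]);cv2.imwrite('pics/s8.png',b[:,:,::-1])
s=b.astype(float).sum(2)
for u in(329,330):print([int(x) for x in s[150:200,u]])
for v in (185,190,192):print(v,s[v,318:342].astype(int).tolist())
g=t.astype(float).sum(2)
print(g[232:252,400:420].astype(int))
```

```text
t 9.02 pos [ 0.5007 -0.1611  0.2051] rotdeg [ 1.7997e+02 -1.0000e-02 -8.3200e+01] F [-0.9  0.3  0.2] open 0.18 grip 39.3
tool delta cm [-0.   -0.03  4.91]
[152, 147, 142, 145, 149, 139, 139, 288, 179, 216, 268, 267, 269, 267, 263, 263, 264, 266, 267, 273, 211, 141, 142, 152, 162, 168, 217, 296, 307, 309, 312, 313, 313, 316, 314, 313, 316, 314, 315, 311, 311, 310, 306, 303, 299, 283, 272, 267, 263, 262]
[150, 146, 145, 150, 147, 142, 133, 285, 184, 215, 266, 266, 268, 269, 270, 270, 273, 276, 277, 283, 213, 151, 152, 163, 171, 176, 222, 296, 306, 308, 308, 310, 307, 313, 310, 308, 306, 304, 303, 305, 302, 299, 294, 287, 281, 272, 270, 264, 261, 259]
185 [407, 409, 410, 410, 410, 408, 411, 410, 410, 375, 314, 313, 308, 330, 402, 402, 404, 400, 400, 399, 399, 401, 397, 397]
190 [412, 411, 406, 408, 412, 407, 343, 288, 274, 269, 299, 311, 302, 270, 260, 294, 370, 399, 396, 394, 389, 389, 391, 390]
192 [319, 313, 409, 422, 420, 401, 273, 253, 260, 253, 293, 306, 294, 258, 241, 226, 224, 368, 396, 396, 396, 396, 394, 390]
[[185 186 186 179 185 194 203 218 193 128  67  24  13  21  21  22  1
[... 932 characters left out ...]
  20  27
   30  30]
 [185 179 159 130 103 100 120 126 118 105  87  55  43  50  28  33  22  24
   29  29]
 [180 180 167 136 108 119 130 140 118 101  80  69  74  89  61  37  28  31
   36  40]
 [185 180 179 162 142 139 144 136 124  98  94 106 133 133  81  25  21  28
   37  47]
 [177 183 181 177 169 173 173 162 141 137 156 178 206 172 103  38  29  27
   29  43]
 [182 177 181 182 190 214 247 236 221 219 239 260 261 203 117  42  28  26
   39  41]
 [181 189 183 185 210 256 288 295 293 297 299 301 288 239 146  63  27  35
   45  72]
 [173 186 185 188 229 286 313 324 318 323 325 319 307 272 192  95  43  32
   68 121]
 [184 184 176 189 238 294 318 319 325 319 324 323 319 301 238 145  60  39
   81 149]]
```

Run:
```python
from h import *
hs=onz('side',(329.0,191.8),.1);print(hs)
for z,v in((.063,176.0),(.077,169.95)):
    for zf in(.078,.077): 
        p=onz('side',(329.3,v),zf+z);print(z,zf,((p-[0,.004,0])-hs)[:2].round(4))
s=bot.get_state();print(s['ee_pos'])
```

```text
[ 0.50036648 -0.16044722  0.1       ]
0.063 0.078 [ 0.0002 -0.0005]
0.063 0.077 [ 0.0002 -0.002 ]
0.077 0.078 [ 0.0005 -0.001 ]
0.077 0.077 [ 0.0005 -0.0025]
[ 0.50098402 -0.16098377  0.20575598]
```

The stem is centred to about 1 mm, so I'll lower the remaining 48 mm.

>>> play_rows([
  [-0.05,0,0.4,0,1],
  [0,0,0.6,0,1],
  [0,0,0.7,0,1],
  [0,0,0.7,0,1],
  [0,0,0.7,0,1],
  [0,0,0.7,0,1],
  [0,0,0.5,0,1],
  [0,0,0.3,0,1],
  [0,0,0.2,0,1],
  [0,0,0,0,1],
  [0,0,0,0,1],
  [0,0,0,0,1],
])

```text
clock: 10.27
ee_pos: [0.5009, -0.1605, 0.1577]
ee_rot: [-3.141, -0.0, -1.452]
wrist_force: [-0.3, -0.2, -1.0]
opening: 0.181
gripper_force: 39.3
```

Run:
```python
from h import *
delta((.501,-.161,.1575))
b=bot.get_image('side');t=bot.get_image('top');cv2.imwrite('pics/s9.png',b[:,:,::-1])
s=b.astype(float).sum(2)
print([int(x) for x in s[165:200,329]])
for v in (186,189,190,191):print(v,s[v,318:342].astype(int).tolist())
a=cv2.resize(b[150:210,300:360,::-1],None,fx=8,fy=8,interpolation=2);cv2.imwrite('pics/c9.png',cv2.hconcat([a,cv2.copyMakeBorder(b[150:390,260:420,::-1],0,240,0,0,0)]))
```

```text
t 10.27 pos [ 0.5009 -0.1605  0.1577] rotdeg [-1.7996e+02 -1.0000e-02 -8.3200e+01] F [-0.3 -0.2 -1. ] open 0.181 grip 39.3
tool delta cm [ 0.05 -0.    0.02]
[183, 168, 172, 182, 184, 192, 197, 205, 211, 216, 222, 226, 262, 265, 258, 304, 310, 312, 312, 311, 313, 312, 311, 312, 316, 229, 194, 187, 175, 164, 230, 269, 266, 264, 262]
186 [408, 408, 407, 410, 408, 406, 410, 411, 416, 347, 308, 312, 298, 349, 398, 400, 402, 399, 399, 399, 398, 397, 399, 398]
189 [311, 403, 413, 415, 415, 419, 415, 394, 345, 272, 302, 316, 299, 290, 337, 381, 400, 401, 400, 397, 394, 392, 393, 391]
190 [298, 313, 315, 313, 313, 312, 323, 286, 271, 225, 228, 229, 211, 231, 254, 296, 370, 402, 401, 396, 395, 394, 391, 391]
191 [302, 301, 298, 298, 297, 290, 260, 255, 264, 218, 199, 194, 185, 222, 243, 237, 275, 399, 412, 404, 405, 402, 400, 400]
```

View pics/c9.png

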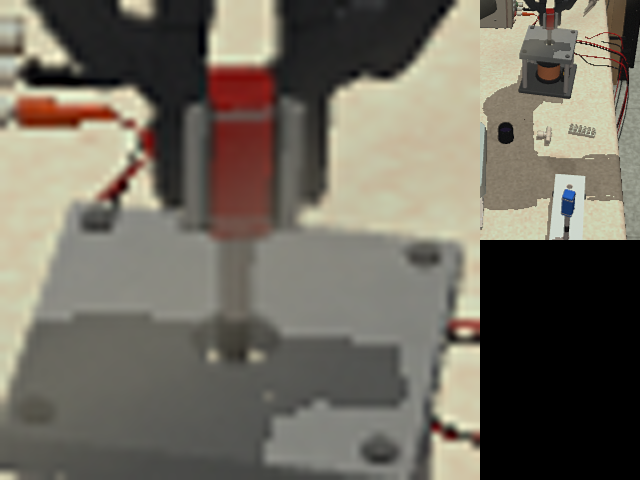

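The stem stands in the hole, with light visible on both sides of it. The band's top edge is at row 189.9, against an expected 189.95 for 7 mm above the plate on axis. The blue stem and small parts are undisturbed.

```bash
python3 -c "
from cell import bot
print(bot.sign_off())"
```

```text
the job is handed in; nothing more can be done
None
```

The red-handled stem is held in the guide hole, within about 1 mm of centre and with the depth band level with the plate top by image measurement, and the job is handed in at about 10 s of the 54 s allowed; no verdict was returned.

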